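Set sprung tweezer electrodes to the narrow gap plate and hold

ROBOT

A 6-joint arm with a two-finger parallel gripper is mounted at the origin on a cart in front of the work surface, level with it; the furniture and walls round the work are solid. World frame = base frame: x ahead of the robot, y to its left, z up, the work surface at z = 0. Lengths are in m, angles in rad, forces in N, time in s.
With the tool pointing down it reaches from about 0.4 to 0.825 m from the base axis. Payload 7 kg.
Tool frame: the origin (TCP) lies on the centre line of the jaws, within the pads' length; the fingertips stand 22 mm ahead of it and the grasp point (between the pads) lies 3 mm ahead of it; z points along the fingers, y is the direction in which the jaws open and shut (so a half turn about z gives the same grasp; the last joint's range is limited). The gripper opens to 88 mm and grips with 3 to 60 N. Pads are 19 mm wide; open, the fingers measure 130 mm over their backs; the gripper's body (78 mm by 193 mm) begins 47 mm behind the grasp point.
Start: joints at [-1.028, 0.359, 0.012, 0, -1.224, -0.288], TCP at [0.17, -0.653, 0.249] pointing down, gripper open.
Joint ranges: [-3.07, 3.07], [-1.43, 2.12], [-1.02, 1.25], [-3.03, 1.67], [-3.05, -0], [-3.03, 3.03]. Speed limits (rad/s): [2.39, 2.39, 3.01, 3.14, 3.14, 3.14].

INTERFACE

Orientations are given as [roll, pitch, yaw] about the fixed x, y, z axes, in that order (R = Rz(yaw) Ry(pitch) Rx(roll)).
In Python, from station import arm gives the robot as it stands. The module is installed in compiled form; this text tells all that it offers.
- The arm moves only by the tool arm_command, never from a script. Its argument "motion" is a list of rows, each a list of 3 entries, a list of its own where there are three numbers: the shift along the tool's x, y, z in mm, then the turn, a rotation vector about the tool's x, y, z in degrees, then the opening, from 0 (shut) to 1 (fully open). In form: [[[tx, ty, tz], [wx, wy, wz], grip], ...]. A call has 1 to 20 rows; each row shifts and turns the commanded pose from where the row before left it, along the tool's axes as they then stand; what a row does not reach is not made up. A row lasts 1/12 s, in which the tool goes at most 41.7 mm and 7.16 degrees, less where a joint would pass 70% of its speed; a pose out of reach is approached as far as the arm can. A call is refused whole if a number of a shift passes 41.7 or a number of a turn 7.16, either way. A call with a gripper value outside its range is refused whole. The fingers move at their own pace and stop on an object; "newtons" is the grip in N (left out, the last holds). Time passes only in rows, so rows that do not move let the fingers close. It gives the time, the measured TCP pose, the force and the opening at its end, in the units of the state.
- arm.get_state(): the state, without advancing time (a new reading comes with each control period).
- arm.grab_frame(name): name is "side" or "top" or "wrist"; returns the picture (384x512x3 uint8, red, green, blue); there is no depth.
- arm.camera_info(name): a dict with "fov_y" (degrees; the focal length in pixels is half the picture's height over the tangent of half this angle, whatever the lens; pixels are square), "cx", "cy" (the principal point, pixels), "k1" (the pictures are not rectified: a ray, as slopes to the right and down, at radius r is drawn at 1 + k1 r^2 times it, then the intrinsics apply), "view" (4x4, takes a point from world to camera coordinates); the wrist camera has in their place "tool_from_camera" (4x4, takes a point from camera to tool coordinates, whose origin is the TCP and whose axes are the flange's). Camera axes: x right, y down, z forward; pixel columns grow to the right and rows downward; lengths in m; the calibration is good to about 2 mm. A picture is of the moment at which its call begins: read the wrist's pose just before it. camera_info takes no time and is no camera call.
- arm.job_done(): hands the job in, once; it reports no verdict.
The state is a dict: "t": time; "q": joint angles; "qd": joint speeds; "joint_efforts": joint torques, N m; "eef_pos": TCP position; "ee_rot": TCP orientation; "force": force on the tool from outside, world axes, zero at the start; "moment": the same for the moment, N m; "width": finger opening in m.
Only numpy, scipy, OpenCV 4.12 (cv2) and the standard library are available. Lean on these libraries where they do the work, as an engineer would, in place of code of your own. Each camera call takes 0.05 s, during which the arm holds its last target. There are 200 camera calls.

TASK

Take the sprung tweezer electrodes from their stand and hold them level over the gap plate with the two closer lines, lying along those lines, with the tips just above (1 to 2 cm) the dot in its middle and nothing touching the plate, squeezed so that the gap between the tips matches the distance between those two lines (10 mm). Squeeze with feeling, so that the tips never come together, and leave the other things on the bench where they are. Keep holding that gap steady: the program finishes with the tweezers still held in the gripper over the plate.

Things in the scene. Friction and masses are not known exactly. Their poses are not given: they have to be found in the camera images.
- tweezers: Loose steel bent-tip tweezer electrodes, 200 mm long, 75 g, balanced 20 mm behind the grasp point, level on the stand, 50 mm up. Origin: grasp point, midway between two flat black finger rests outside the legs (38 mm long, 14 mm high, centred on the origin). x to the tips, y to the left leg, z up. Black joint block at x = -96 to -130 mm, 22 mm wide, with a plug behind to x = -141 mm. Tips at x = 60 mm, 30 mm below the origin.
- leg_left (a joint): angle of the left leg about its hinge (tweezers frame x = -110, y = +5 mm, axis upright): 0 released, 0.065 rad when both together give 10 mm tip gap, 0.095 stop (shut). A spring pushes the leg outward: at the grasp point about 4 N when released, 9.5 N at 10 mm gap, 12 N shut. Width over the finger rests: 40 mm released, 26 mm at 10 mm gap, 19.5 mm shut.
- leg_right (a joint): angle of the right leg about its hinge (tweezers frame x = -110, y = -5 mm, axis upright): 0 released, 0.065 rad when both together give 10 mm tip gap, 0.095 stop (shut). A spring pushes the leg outward: at the grasp point about 4 N when released, 9.5 N at 10 mm gap, 12 N shut. 1 mm less width closes the tips 1.55 mm.
- tip_left (a point): centre of the inner face of the round steel electrode (10 mm disc, upright, its face looking at the other disc) at the end of the left (+y) leg. The distance between tip_left and tip_right is the tip gap: 32 mm when released, 10 mm wanted. The underside of the disc is 5 mm below this point.
- tip_right (a point): centre of the inner face of the round steel electrode (10 mm disc, upright, its face looking at the other disc) at the end of the right (-y) leg. The distance between tip_left and tip_right is the tip gap: 32 mm when released, 10 mm wanted. The underside of the disc is 5 mm below this point.
- stand: Grey stand, fixed; origin at its underside, below the tweezers' grasp point, same x. Base 150 x 64 x 8 mm (x = -117 to 33 mm). Rear saddle at x = -107 to -89 mm with cheeks 26 mm apart, top 59 mm; cross bar under the legs at x = 25 to 33 mm, top 45 mm, 66 mm long in y. Beside the finger rests it is free down to the base. Lift the tweezers straight up.
- gauge_narrow: White gap plate, fixed, 70 (x) x 46 (y) x 6 mm, origin at the centre of its underside; two black lines along x, 60 mm long, 10 mm apart (y = +5 and -5 mm), and a 3 mm dot between them at the middle. The plate to use; the tweezers may lie either way round along it.
- gauge_narrow_mark (a point): The dot in the middle of the narrow-lined plate, on its top face (6 mm above the bench), x along the lines, z up.
- gauge_wide: Second white plate fixed to the bench, alike but with its lines 20 mm apart; not to be used. Origin at the centre of its underside.
- mini_rotor: Bystander: black six-place rotor, 92 mm across, 39 mm high, origin at underside centre.
- tape_roll: Bystander: tape roll lying flat, 74 mm across, 18 mm high, origin at underside centre.
- tip_box: Bystander: pipette tip box with lid shut, 90 x 124 x 83 mm, origin at underside centre.
- wash_bottle: Bystander: white wash bottle with bent spout, 206 mm high, origin at underside centre.
Things that resemble listed ones, but are neither listed nor needed, are in the scene too. What is shaped like the tweezers but red is not meant. Leave any red look-alike of the stand alone.

How it is judged:
By the outcome, as a careful person would: the job done as asked, in the order asked, and still so for the second after the job is handed in, while the arm keeps its last pose, push and grip.
It also fails if it takes over 35 s, if anything falls off the work surface, if the arm or the gripper's body presses on something with over 40 N, if the wrist force passes 120 N, or if a joint passes its speed limit or range.

## Working session

There is one attempt and no reset: what is moved stays moved. The work goes in short steps, Python scripts to look and compute and a tool call to move; the robot and the scene stay as the last step left them, time stands still between calls to the robot, and variables do not carry over. Pictures are saved under pics/ and viewed, on a budget of 10 in all, crops included, one or two more only if the job needs it, and the job is handed in when it is done.

Besides the shell and the picture viewer there is one more tool, called after ">>>" by a JSON object that holds its "name" and its "arguments", one argument or row to a line. arm_command: Moves the arm, as the interface text tells. Its arguments: {"type":"object","properties":{"motion":{"type":"array","items":{"type":"array"}},"newtons":{"type":"number"}},"required":["motion"]}

```bash
mkdir -p pics; python3 - <<'E'
from station import arm
import cv2,numpy as np
s=arm.get_state();print(s)
for n in ["top","side"]:
    print(n,arm.camera_info(n)); cv2.imwrite(f"pics/{n}0.png",cv2.cvtColor(arm.grab_frame(n),cv2.COLOR_RGB2BGR))
print(arm.camera_info("wrist"))
E
```

```text
{'t': 0.0, 'q': array([-1.02789819e+00,  3.59382936e-01,  1.10350962e-02, -3.50994919e-04,
       -1.22410837e+00, -2.88102014e-01]), 'qd': array([-0.0008496 , -0.00196687, -0.00023264, -0.00055678, -0.00018694,
       -0.00080505]), 'joint_efforts': array([-1.87415446e-05, -5.82722068e+01,  2.93061233e+01,  6.99689895e+00,
        6.94057730e-03, -1.61921876e-04]), 'eef_pos': array([ 0.16998785, -0.65276001,  0.24761473]), 'ee_rot': array([ 3.13990743e+00, -1.55315575e-04, -2.88691593e+00]), 'force': array([ 0.21842   , -0.26906495, -1.14653476]), 'moment': array([ 0.02807653, -0.04926564, -0.05745011]), 'width': 0.08809675134517707}
top {'fov_y': 48.7863750745386, 'cx': 258.22756971953334, 'cy': 191.32312430267748, 'k1': 0.02017509223463196, 'view': array([[ 0.0047652 , -0.99990378, -0.01302768, -0.00931404],
       [-0.99611003, -0.0036    , -0.0880446 ,  0.59226038],
       [ 0.08798923,  0.01339655, -0.99603134,  1.52154898],
       [ 0.        ,  0.        ,  0.        ,  1.        ]])}
side {'fov_y': 49.78056516238093, 'cx': 260.195448631773, 'cy': 189.11345781641214, 'k1': -0.13818283416762317, 'view': array([[ 0.95574837, -0.29410271,  0.00697561, -0.53281564],
       [-0.16098437, -0.54270466, -0.82435168,  0.13372721],
       [ 0.24622976,  0.7867498 , -0.56603503,  1.33908618],
       [ 0.        ,  0.        ,  0.        ,  1.        ]])}
{'fov_y': 61.394751460103016, 'cx': 257.4562111040135, 'cy': 191.2326522089543, 'k1': -0.07841821621059611, 'tool_from_camera': array([[-2.00503864e-04, -9.68718712e-01, -2.48161273e-01,
         6.65394890e-02],
       [ 9.99998984e-01,  1.56065079e-04, -1.41717045e-03,
         2.34402040e-04],
       [ 1.41156884e-03, -2.48161305e-01,  9.68717696e-01,
        -1.36849489e-01],
       [ 0.00000000e+00,  0.00000000e+00,  0.00000000e+00,
         1.00000000e+00]])}
```

View pics/top0.png

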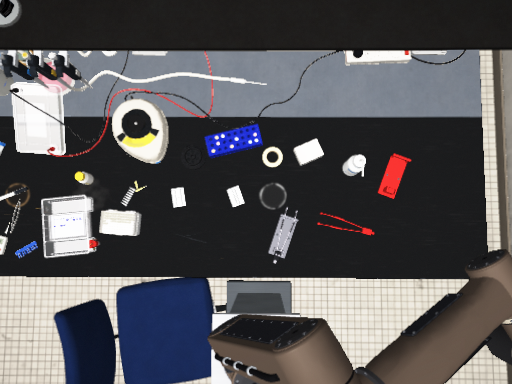

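```bash
cat > h.py <<'E'
import numpy as np,cv2
from station import arm
from scipy.spatial.transform import Rotation as R
def cam(n,s=None):
    c=arm.camera_info(n); f=192/np.tan(np.radians(c["fov_y"]/2))
    K=np.array([[f,0,c["cx"]],[0,f,c["cy"]],[0,0,1]]); D=np.array([c["k1"],0,0,0,0.])
    if n=="wrist":
        T=np.eye(4);T[:3,:3]=R.from_euler("xyz",s["ee_rot"]).as_matrix();T[:3,3]=s["eef_pos"]
        V=np.linalg.inv(T@c["tool_from_camera"])
    else: V=np.array(c["view"])
    return K,D,V
def toworld(C,uv,z):
    K,D,V=C
    p=cv2.undistortPoints(np.array(uv,float).reshape(-1,1,2),K,D).reshape(-1,2)
    d=np.c_[p,np.ones(len(p))]@V[:3,:3]; o=-V[:3,:3].T@V[:3,3]
    return o+d*((np.asarray(z)-o[2])/d[:,2])[:,None]
def proj(C,X):
    K,D,V=C
    return cv2.projectPoints(np.array(X,float).reshape(-1,3),cv2.Rodrigues(V[:3,:3])[0],V[:3,3],K,D)[0].reshape(-1,2)
def save(im,fn,crop=None,k=1):
    if crop: im=im[crop[1]:crop[3],crop[0]:crop[2]]
    cv2.imwrite(fn,cv2.cvtColor(cv2.resize(im,None,fx=k,fy=k,interpolation=cv2.INTER_CUBIC),cv2.COLOR_RGB2BGR))
E
python3 - <<'E'
from h import *
im=cv2.imread("pics/top0.png")[:,:,::-1]
save(im,"pics/top1.png",(155,170,315,275),5)
C=cam("top")
print(toworld(C,[(178,197),(235,196),(283,233),(293,210),(275,262),(273,196)],[.006,.006,.05,.05,.05,.03]))
E
```

```text
[[ 0.57187821  0.29059727  0.006     ]
 [ 0.57637653  0.07934175  0.006     ]
 [ 0.44139313 -0.09615542  0.05      ]
 [ 0.52350553 -0.13197053  0.05      ]
 [ 0.339064   -0.06776883  0.05      ]
 [ 0.57504807 -0.06075091  0.03      ]]
```

View pics/top1.png

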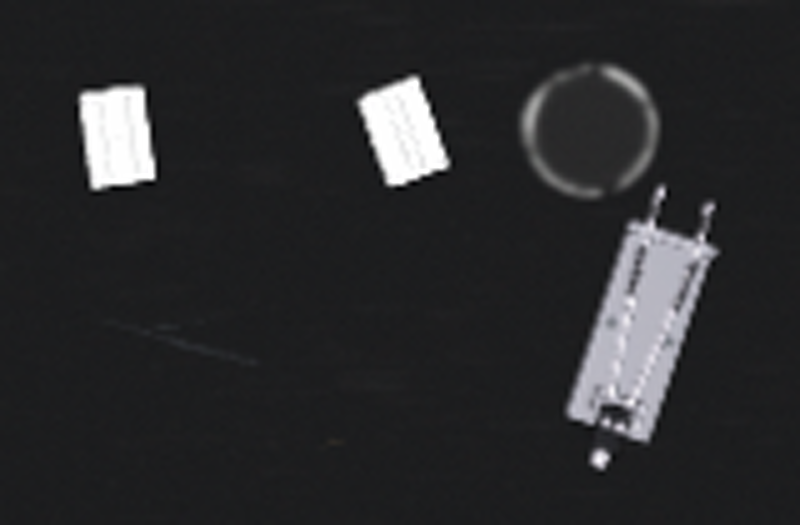

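```bash
cat >> h.py <<'E'
def plan(pos,yaw,N,s=None,rot0=True):
    """constant per-row (shift mm, turn deg) to reach pos, tool down, yaw(deg)"""
    s=s or arm.get_state()
    R0=R.from_euler("xyz",s["ee_rot"]); R1=R.from_euler("xyz",[np.pi,0,np.radians(yaw)])
    w=(R0.inv()*R1).as_rotvec()/N; d=R0.inv().apply(np.array(pos)-s["eef_pos"])
    M=sum(R.from_rotvec(w*k).as_matrix() for k in range(N))
    print("shift",np.round(np.linalg.solve(M,d)*1e3,2),"turn",np.round(np.degrees(w),3),"total",np.round(d*1e3,1))
E
python3 - <<'E'
from h import *
C=cam("top")
f=lambda x,y:(155+(x+.5)/5-.5,170+(y+.5)/5-.5)
P=toworld(C,[f(637,270),f(686,288),f(613,415),f(660,190),f(709,208),f(599,458)],[.055,.055,.055,.02,.02,.05]);print(P)
g=(P[0]+P[1])/2;t=(P[3]+P[4])/2
print(g,np.degrees(np.arctan2(*(t-P[2])[1::-1])))
Q=toworld(C,[f(358,100),f(417,77),f(450,168),f(390,187)],[.006]*4);print(Q,Q.mean(0))
d=Q[1]-Q[2]+Q[0]-Q[3];print(np.degrees(np.arctan2(d[1],d[0])))
plan([g[0],g[1],.25],162,18)
E
```

```text
[[ 0.4747114  -0.09239254  0.055     ]
 [ 0.4621189  -0.1272022   0.055     ]
 [ 0.37236117 -0.0753814   0.055     ]
 [ 0.53350476 -0.11070344  0.02      ]
 [ 0.52051246 -0.14641526  0.02      ]
 [ 0.34185217 -0.06564128  0.05      ]]
[ 0.46841515 -0.10979737  0.055     ] -18.976333818915236
[[0.60005061 0.11221667 0.006     ]
 [0.61734443 0.06859734 0.006     ]
 [0.54982807 0.04358692 0.006     ]
 [0.53560036 0.08781825 0.006     ]] [0.57570587 0.07805479 0.006     ]
20.52610201653318
shift [-16.37  30.81  -0.11] turn [ 0.004 -0.002  1.811] total [-425.6  450.4   -1.7]
```

>>> {"name": "arm_command", "arguments": {
  "motion": [
    [[-16.4, 30.8, 0], [0, 0, 1.8], 0.75],
    [[-16.4, 30.8, 0], [0, 0, 1.8], 0.75],
    [[-16.4, 30.8, 0], [0, 0, 1.8], 0.75],
    [[-16.4, 30.8, 0], [0, 0, 1.8], 0.75],
    [[-16.4, 30.8, 0], [0, 0, 1.8], 0.75],
    [[-16.4, 30.8, 0], [0, 0, 1.8], 0.75],
    [[-16.4, 30.8, 0], [0, 0, 1.8], 0.75],
    [[-16.4, 30.8, 0], [0, 0, 1.8], 0.75],
    [[-16.4, 30.8, 0], [0, 0, 1.8], 0.75],
    [[-16.4, 30.8, 0], [0, 0, 1.8], 0.75],
    [[-16.4, 30.8, 0], [0, 0, 1.8], 0.75],
    [[-16.4, 30.8, 0], [0, 0, 1.8], 0.75],
    [[-16.4, 30.8, 0], [0, 0, 1.8], 0.75],
    [[-16.4, 30.8, 0], [0, 0, 1.8], 0.75],
    [[-16.4, 30.8, 0], [0, 0, 1.8], 0.75],
    [[-16.4, 30.8, 0], [0, 0, 1.8], 0.75],
    [[-16.4, 30.8, 0], [0, 0, 1.8], 0.75],
    [[-16.4, 30.8, 0], [0, 0, 1.8], 0.75],
    [[0, 0, 0], [0, 0, 0], 0.75],
    [[0, 0, 0], [0, 0, 0], 0.75]
  ]
}}

```text
t: 1.77
eef_pos: [0.4687, -0.1084, 0.2479]
ee_rot: [-3.141, -0.001, 2.833]
force: [-0.8, -0.2, 0.5]
width: 0.0657
```

```bash
python3 - <<'E'
from h import *
s=arm.get_state();print(s["t"],s["eef_pos"],np.degrees(s["ee_rot"]),s["width"],s["force"])
im=arm.grab_frame("wrist"); np.savez("w1.npz",**{k:s[k] for k in("eef_pos","ee_rot")}); save(im,"pics/w1.png",None,1.5)
E
```

```text
1.7667 [ 0.46871969 -0.10843861  0.24787206] [-1.79968698e+02 -7.85413390e-02  1.62338959e+02] 0.06565324367584383 [-0.84724022 -0.23145629  0.47316213]
```

View pics/w1.png

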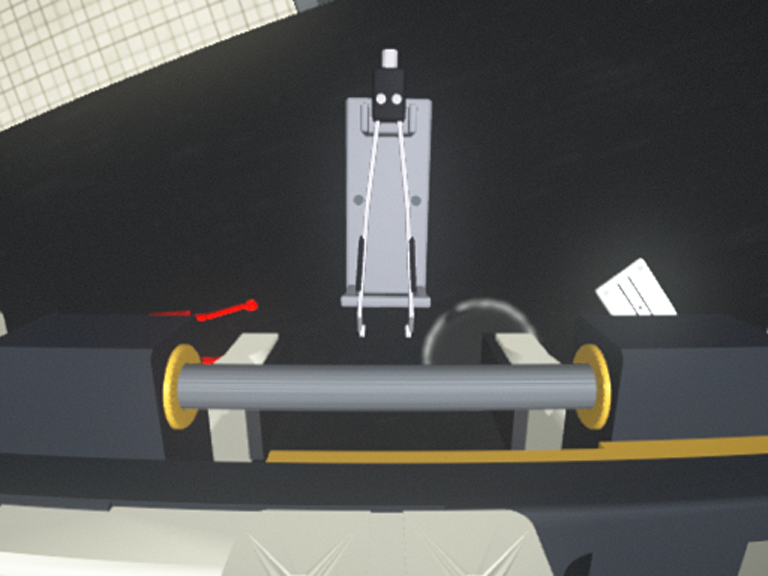

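```bash
python3 - <<'E'
from h import *
s=dict(np.load("w1.npz"));C=cam("wrist",s)
px=[(361,266),(411,266),(389.5,97),(386,335),(341,301),(431,301),(347,98),(432,98)]
z=[.057,.057,.056,.024,.045,.045,.008,.008]
P=toworld(C,(np.array(px)+.5)/1.5-.5,z);print(P.round(4))
for a,b in((2,3),): d=P[b]-P[a];print(np.degrees(np.arctan2(d[1],d[0])),np.hypot(*d[:2]))
d=(P[4]+P[5]-P[6]-P[7])/2;y=np.degrees(np.arctan2(d[1],d[0]));print("stand",y,np.hypot(*d[:2]))
u=np.array([np.cos(np.radians(y)),np.sin(np.radians(y)),0])
print("origin via stand",(P[4]+P[5])/2-.029*u,(P[6]+P[7])/2+.117*u,"rests",(P[0]+P[1])/2,"tips",P[3]-.06*u)
# test model projection
W=lambda x,y,z,g:g+x*u+y*np.array([-u[1],u[0],0])+[0,0,z]
E
```

```text
[[ 0.4655 -0.1262  0.057 ]
 [ 0.4759 -0.0933  0.057 ]
 [ 0.3657 -0.0739  0.056 ]
 [ 0.5301 -0.1288  0.024 ]
 [ 0.4879 -0.1497  0.045 ]
 [ 0.5078 -0.0872  0.045 ]
 [ 0.351  -0.1019  0.008 ]
 [ 0.37   -0.0422  0.008 ]]
-18.45411532925124 0.17334677161288983
stand -18.669754336269264 0.14501243274813588
origin via stand [ 0.47039931 -0.10917825  0.045     ] [ 0.47133491 -0.10949438  0.008     ] rests [ 0.47068259 -0.10975655  0.057     ] tips [ 0.47328966 -0.10958904  0.024     ]
```

```bash
python3 - <<'E'
from h import *
plan([.471,-.1095,.053],161.5,8)
E
```

```text
shift [-0.39  0.09 24.37] turn [-0.004 -0.01   0.099] total [ -3.3   0.8 194.9]
```

>>> {"name": "arm_command", "arguments": {
  "motion": [
    [[-1.7, 0.4, 25], [0, 0, 0.4], 0.7],
    [[-1.6, 0.4, 35], [0, 0, 0.4], 0.7],
    [[0, 0, 35], [0, 0, 0], 0.7],
    [[0, 0, 35], [0, 0, 0], 0.7],
    [[0, 0, 30], [0, 0, 0], 0.7],
    [[0, 0, 20], [0, 0, 0], 0.7],
    [[0, 0, 15], [0, 0, 0], 0.7],
    [[0, 0, 0], [0, 0, 0], 0.7],
    [[0, 0, 0], [0, 0, 0], 0.7],
    [[0, 0, 0], [0, 0, 0], 0.7]
  ],
  "newtons": 8
}}

```text
t: 2.65
eef_pos: [0.4718, -0.1105, 0.0546]
ee_rot: [3.141, 0.001, 2.817]
force: [0.4, -0.2, 0.1]
width: 0.0613
```

```bash
python3 - <<'E'
from h import *
s=arm.get_state();print(s["t"],s["eef_pos"],np.degrees(s["ee_rot"]),s["width"],s["force"])
im=arm.grab_frame("wrist"); np.savez("w2.npz",**{k:s[k] for k in("eef_pos","ee_rot")}); save(im,"pics/w2.png",None,1.5)
E
```

```text
2.65 [ 0.47180431 -0.11045325  0.05458515] [1.79980481e+02 6.23500121e-02 1.61374819e+02] 0.06129803600998326 [ 0.38031313 -0.21065023  0.12902816]
```

View pics/w2.png

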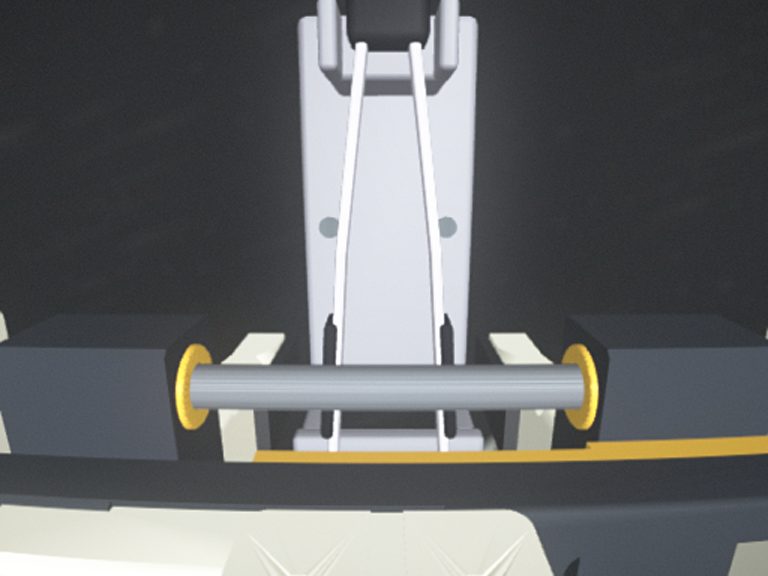

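>>> {"name": "arm_command", "arguments": {
  "motion": [
    [[0, 0, 1.5], [0, 0, 0], 0.6],
    [[0, 0, 0], [0, 0, 0], 0.5],
    [[0, 0, 0], [0, 0, 0], 0.45],
    [[0, 0, 0], [0, 0, 0], 0.42],
    [[0, 0, 0], [0, 0, 0], 0.38],
    [[0, 0, 0], [0, 0, 0], 0.35],
    [[0, 0, 0], [0, 0, 0], 0.33],
    [[0, 0, 0], [0, 0, 0], 0.32],
    [[0, 0, 0], [0, 0, 0], 0.32],
    [[0, 0, 0], [0, 0, 0], 0.32],
    [[0, 0, 0], [0, 0, 0], 0.32]
  ],
  "newtons": 9
}}

```text
t: 3.62
eef_pos: [0.4721, -0.1099, 0.0525]
ee_rot: [3.141, 0.001, 2.817]
force: [1.2, -0.3, 5.2]
width: 0.029
```

>>> {"name": "arm_command", "arguments": {
  "motion": [
    [[0, 0, 0], [0, 0, 0], 0.31],
    [[0, 0, -3], [0, 0, 0], 0.31],
    [[0, 0, -5], [0, 0, 0], 0.31],
    [[0, 0, -8], [0, 0, 0], 0.31],
    [[0, 0, -12], [0, 0, 0], 0.31],
    [[0, 0, -15], [0, 0, 0], 0.31],
    [[0, 0, -20], [0, 0, 0], 0.31],
    [[0, 0, -20], [0, 0, 0], 0.31],
    [[0, 0, -12], [0, 0, 0], 0.31],
    [[0, 0, -5], [0, 0, 0], 0.31],
    [[0, 0, 0], [0, 0, 0], 0.31],
    [[0, 0, 0], [0, 0, 0], 0.31]
  ],
  "newtons": 9.5
}}

```text
t: 4.62
eef_pos: [0.4711, -0.1099, 0.1519]
ee_rot: [3.141, -0.0, 2.817]
force: [0.0, 0.3, -0.9]
width: 0.0277
```

```bash
python3 - <<'E'
from h import *
s=arm.get_state();print(s["t"],s["eef_pos"],np.degrees(s["ee_rot"]),s["width"],s["force"],s["moment"])
im=arm.grab_frame("wrist"); np.savez("w3.npz",**{k:s[k] for k in("eef_pos","ee_rot")}); save(im,"pics/w3.png",None,1)
b=arm.grab_frame("side"); p=proj(cam("side"),[s["eef_pos"]])[0];print(p)
p=p.astype(int);c=np.hstack([cv2.resize(im,(512,384)),cv2.resize(b[p[1]-48:p[1]+48,p[0]-36:p[0]+36],(288,384),interpolation=cv2.INTER_CUBIC)])
save(c,"pics/c3.png")
plan([.575,.078,.13],-160,20)
E
```

```text
4.6167 [ 0.47105928 -0.10993323  0.15186001] [ 1.79982993e+02 -1.22163190e-02  1.61382899e+02] 0.02770882354679059 [ 0.01389747  0.25856827 -0.85959233] [ 0.02908447 -0.03872998 -0.05076346]
[244.3220235  186.65207182]
shift [-5.27  9.61  1.05] turn [ 0.    -0.005 -1.931] total [-38.8 211.5  21. ]
```

View pics/c3.png

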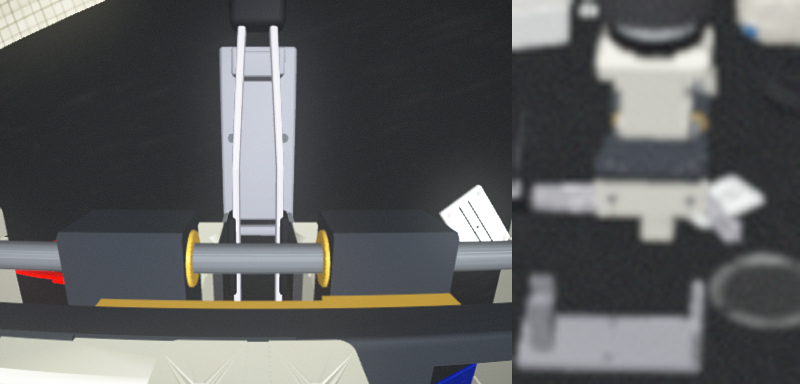

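```bash
python3 - <<'E'
from h import *
plan([.65,.02,.152],-160,12)
E
```

```text
shift [-15.05  11.28  -0.09] turn [ 0.    -0.008 -3.218] total [-128.4  180.4   -1.2]
```

>>> {"name": "arm_command", "arguments": {
  "motion": [
    [[-7, 5, 0], [0, 0, -1.6], 0.31],
    [[-15, 11.3, 0], [0, 0, -3.2], 0.31],
    [[-15, 11.3, 0], [0, 0, -3.2], 0.31],
    [[-15, 11.3, 0], [0, 0, -3.2], 0.31],
    [[-15, 11.3, 0], [0, 0, -3.2], 0.31],
    [[-15, 11.3, 0], [0, 0, -3.2], 0.31],
    [[-15, 11.3, 0], [0, 0, -3.2], 0.31],
    [[-15, 11.3, 0], [0, 0, -3.2], 0.31],
    [[-15, 11.3, 0], [0, 0, -3.2], 0.31],
    [[-15, 11.3, 0], [0, 0, -3.2], 0.31],
    [[-15, 11.3, 0], [0, 0, -3.2], 0.31],
    [[-15, 11.3, 0], [0, 0, -3.2], 0.31],
    [[-8, 6, 0], [0, 0, -1.6], 0.31],
    [[0, 0, 0], [0, 0, 0], 0.31],
    [[0, 0, 0], [0, 0, 0], 0.31],
    [[0, 0, 0], [0, 0, 0], 0.31]
  ]
}}

```text
t: 6.05
eef_pos: [0.6491, 0.0197, 0.1514]
ee_rot: [3.141, -0.002, -2.797]
force: [-0.9, -0.7, -0.5]
width: 0.0275
```

```bash
python3 - <<'E'
from h import *
s=arm.get_state();print(s["t"],s["eef_pos"],np.degrees(s["ee_rot"]),s["width"],s["force"],s["moment"])
im=arm.grab_frame("wrist"); np.savez("w4.npz",**{k:s[k] for k in("eef_pos","ee_rot")})
cv2.imwrite("pics/w4raw.png",im[:,:,::-1])
p=proj(cam("wrist",s),[[.5757,.078,.006]])[0];print(p)
save(im,"pics/w4.png",(190,0,450,190),3)
E
```

```text
6.05 [0.64912368 0.01970348 0.15138812] [ 1.79990435e+02 -8.72619398e-02 -1.60277352e+02] 0.027462552504816197 [-0.92902758 -0.65308089 -0.54330672] [-0.03521203 -0.02810418  0.02347816]
[349.51281689 129.78559431]
```

View pics/w4.png

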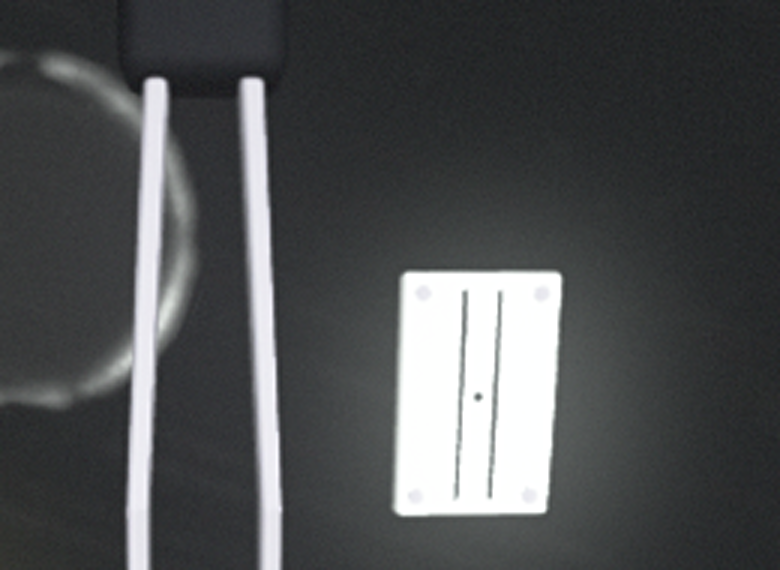

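```bash
python3 - <<'E'
from h import *
s=dict(np.load("w4.npz"));C=cam("wrist",s)
f=lambda l:[(190+(x+.5)/3-.5,(y+.5)/3-.5) for x,y in l]
P=toworld(C,f([(478,397),(465,291),(457,498),(500,291),(490,498)]),[.006]*5);print(P.round(4))
for a,b in((1,2),(3,4)):
    d=P[b]-P[a];print(np.degrees(np.arctan2(d[1],d[0])),np.hypot(*d[:2]))
T=R.from_euler("xyz",s["ee_rot"])
Q=toworld(C,f([(203.5,80),(204,515)]),s["eef_pos"][2]-.003);print("tool frame",(T.inv().apply(Q-s["eef_pos"])*1e3).round(1))
dot=(P[0]);yaw=20.5;
d=(P[2]-P[1]+P[4]-P[3]);yaw=np.degrees(np.arctan2(d[1],d[0]));u=np.array([np.cos(np.radians(yaw)),np.sin(np.radians(yaw)),0])
print(dot,yaw)
g=dot-.06*u; print(g)
plan([g[0],g[1],.152],yaw-180,10)
E
```

```text
[[0.5776 0.0783 0.006 ]
 [0.5515 0.0631 0.006 ]
 [0.607  0.0842 0.006 ]
 [0.548  0.0725 0.006 ]
 [0.6036 0.0935 0.006 ]]
20.767621683309798 0.05935581706568918
20.633807442992296 0.05944983866226758
tool frame [[99.2  0.1  3.2]
 [39.7  0.1  3.1]]
[0.57760642 0.07832967 0.006     ] 20.700661613507524
[0.52148002 0.05712053 0.006     ]
shift [10.7   7.93 -0.02] turn [ 0.001 -0.006 -0.098] total [107.6  78.5  -0.2]
```

>>> {"name": "arm_command", "arguments": {
  "motion": [
    [[5, 4, 0], [0, 0, -0.5], 0.31],
    [[12, 9, 0], [0, 0, -0.5], 0.31],
    [[14, 10, 0], [0, 0, 0], 0.31],
    [[14, 10, 0], [0, 0, 0], 0.31],
    [[14, 10, 0], [0, 0, 0], 0.31],
    [[14, 10, 0], [0, 0, 0], 0.31],
    [[14, 10, 5], [0, 0, 0], 0.31],
    [[12, 9, 12], [0, 0, 0], 0.31],
    [[7, 6.5, 18], [0, 0, 0], 0.31],
    [[0, 0, 18], [0, 0, 0], 0.31],
    [[0, 0, 14], [0, 0, 0], 0.31],
    [[0, 0, 10], [0, 0, 0], 0.31],
    [[0, 0, 5], [0, 0, 0], 0.295],
    [[0, 0, 0], [0, 0, 0], 0.295],
    [[0, 0, 0], [0, 0, 0], 0.295],
    [[0, 0, 0], [0, 0, 0], 0.295],
    [[0, 0, 0], [0, 0, 0], 0.295],
    [[0, 0, 0], [0, 0, 0], 0.295]
  ],
  "newtons": 10
}}

```text
t: 7.6
eef_pos: [0.5235, 0.0563, 0.0707]
ee_rot: [3.142, 0.001, -2.779]
force: [0.1, 0.3, -1.3]
width: 0.026
```

```bash
python3 - <<'E'
from h import *
s=arm.get_state();print(s["t"],s["eef_pos"],np.degrees(s["ee_rot"]),s["width"],s["force"],s["moment"])
plan([.5229,.0577,.0545],-159.3,1)
w=arm.grab_frame("wrist");b=arm.grab_frame("side");t=arm.grab_frame("top")
for n,i in(("w5raw",w),("s5raw",b),("t5raw",t)):cv2.imwrite(f"pics/{n}.png",i[:,:,::-1])
T=R.from_euler("xyz",s["ee_rot"])
tip=s["eef_pos"]+T.apply([-.06+.0015,0,.033]);print("exp tip",tip)
ps=proj(cam("side"),[[.5776,.0783,.006],tip]);pt=proj(cam("top"),[[.5776,.0783,.006],tip]);print(ps,pt)
q=ps[0].astype(int);A=cv2.resize(b[q[1]-50:q[1]+25,q[0]-50:q[0]+50],(800,600),interpolation=cv2.INTER_CUBIC);print(q)
save(A,"pics/c5.png")
E
```

```text
7.6 [0.52346687 0.05632118 0.07068294] [ 1.79995152e+02  6.58103837e-02 -1.59203124e+02] 0.026025864882035607 [ 0.11530312  0.29711762 -1.33312581] [ 0.01721961 -0.0344551  -0.041799  ]
shift [ 0.06  1.49 16.18] turn [0.005 0.066 0.097] total [ 0.1  1.5 16.2]
exp tip [0.57818972 0.07710801 0.03775015]
[[259.18431004 187.31328526]
 [259.48090173 180.31978472]] [[235.28439179 195.67150812]
 [235.02783194 194.82950605]]
[259 187]
```

View pics/c5.png

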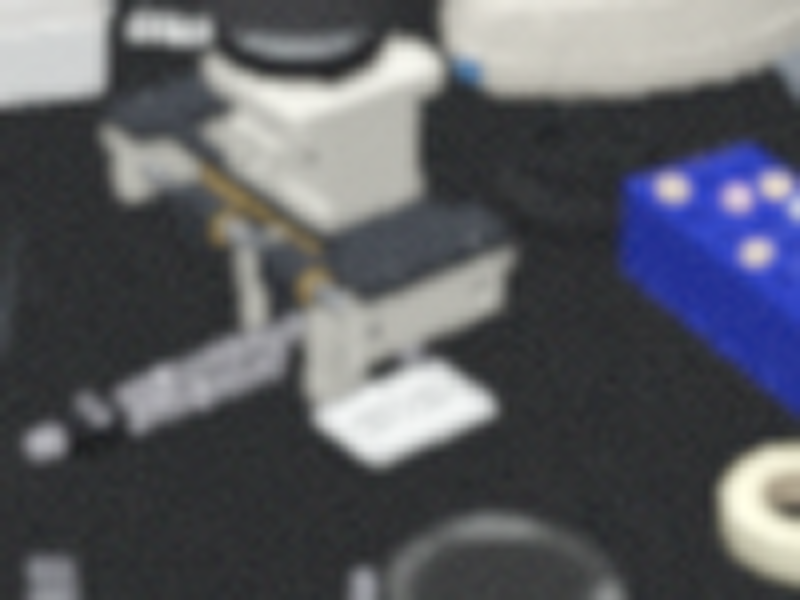

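>>> {"name": "arm_command", "arguments": {
  "motion": [
    [[0, 0.5, 3], [0, 0, 0], 0.295],
    [[0, 0.5, 5], [0, 0, 0.1], 0.295],
    [[0, 0.5, 4], [0, 0, 0], 0.295],
    [[0, 0, 3], [0, 0, 0], 0.295],
    [[0, 0, 1], [0, 0, 0], 0.295],
    [[0, 0, 0], [0, 0, 0], 0.295],
    [[0, 0, 0], [0, 0, 0], 0.295],
    [[0, 0, 0], [0, 0, 0], 0.295],
    [[0, 0, 0], [0, 0, 0], 0.295],
    [[0, 0, 0], [0, 0, 0], 0.295],
    [[0, 0, 0], [0, 0, 0], 0.295],
    [[0, 0, 0], [0, 0, 0], 0.295]
  ]
}}

```text
t: 8.75
eef_pos: [0.5226, 0.0576, 0.0542]
ee_rot: [3.142, 0.0, -2.78]
force: [-0.6, -0.0, -0.2]
width: 0.0259
```

```bash
python3 - <<'E'
from h import *
s=arm.get_state();print(s["t"],s["eef_pos"],np.degrees(s["ee_rot"]),s["width"],s["force"],s["moment"])
plan([.5229,.0577,.0545],-159.3,1)
w=arm.grab_frame("wrist");b=arm.grab_frame("side")
T=R.from_euler("xyz",s["ee_rot"]); G=lambda x,y,z:s["eef_pos"]+T.apply([-x+.0015,-y,.003-z])
print("tip",G(.06,0,-.03))
C=cam("side");print("plug,tip,dot side",proj(C,[G(-.141,0,0),G(.06,0,-.03),[.5776,.0783,.006]]))
pl=proj(C,[G(.06,0,-.03)])[0].astype(int);print(pl)
A=cv2.resize(b[pl[1]-22:pl[1]+23,pl[0]-52:pl[0]+28],(800,450),interpolation=cv2.INTER_CUBIC)
save(A,"pics/c6.png");cv2.imwrite("pics/w6.png",w[:,:,::-1])
E
```

```text
8.75 [0.52260313 0.05763628 0.05417245] [ 1.79998486e+02  1.38401302e-02 -1.59301721e+02] 0.025865682604217607 [-0.55015137 -0.02132995 -0.15312135] [ 0.04541807 -0.01018566  0.02671823]
shift [-0.3  -0.05 -0.33] turn [ 0.002  0.014 -0.002] total [-0.3 -0.  -0.3]
tip [0.57733438 0.07831654 0.02118659]
plug,tip,dot side [[212.64493366 196.41452853]
 [259.13731457 183.92829201]
 [259.18431004 187.31328526]]
[259 183]
```

View pics/c6.png

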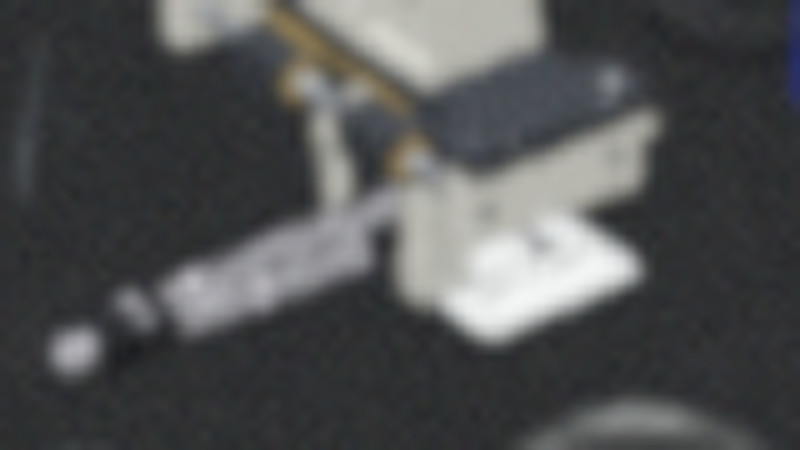

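View pics/w6.png

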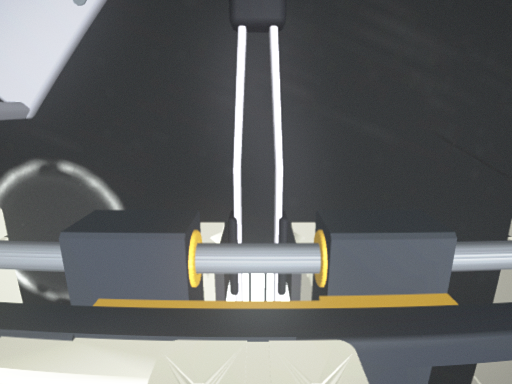

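>>> {"name": "arm_command", "arguments": {
  "motion": [
    [[0, 0, -0.8], [0, 0, 0], 0.297],
    [[0, 0, 0], [0, 0, 0], 0.297],
    [[0, 0, 0], [0, 0, 0], 0.297],
    [[0, 0, 0], [0, 0, 0], 0.297],
    [[0, 0, 0], [0, 0, 0], 0.297],
    [[0, 0, 0], [0, 0, 0], 0.297],
    [[0, 0, 0], [0, 0, 0], 0.297],
    [[0, 0, 0], [0, 0, 0], 0.297],
    [[0, 0, 0], [0, 0, 0], 0.297],
    [[0, 0, 0], [0, 0, 0], 0.297],
    [[0, 0, 0], [0, 0, 0], 0.297],
    [[0, 0, 0], [0, 0, 0], 0.297]
  ]
}}

```text
t: 9.85
eef_pos: [0.5226, 0.0576, 0.0549]
ee_rot: [3.142, 0.0, -2.78]
force: [0.1, -0.5, -1.3]
width: 0.0263
```

```bash
python3 - <<'E'
from h import *
s=arm.get_state();print(s["t"],s["eef_pos"],np.degrees(s["ee_rot"]),s["width"],s["force"])
if abs(s["width"]-.026)<.0006: print(arm.job_done())
E
```

```text
9.85 [0.52256153 0.05761315 0.05487071] [ 1.79999012e+02  3.34883140e-03 -1.59302547e+02] 0.026307459991244068 [ 0.11663957 -0.49511332 -1.27542395]
the job is handed in; nothing more can be done
None
```

The tweezers are off the stand and held level in the gripper over the narrow-lined plate, lying along its lines. I handed the job in at 9.85 s of arm time.

- **Tip position:** the tip midpoint works out at less than 1 mm sideways from the dot and about 16 mm above it. The undersides of the discs are about 11 mm above the plate. This is computed from the arm's pose; the tips themselves were too hidden by the gripper to measure directly.
- **Alignment:** the last side picture, taken just before a final 0.8 mm lift, showed the plug where a level hold would put it, to about 1 px. The last wrist picture showed the plate's lines centred between the legs.
- **Tip gap:** the width over the finger rests last read 26.3 mm, which gives a gap of about 10.5 mm. It read 25.9 mm (about 9.8 mm) just before a small final adjustment. The lowest width I read was 25.9 mm, so on those readings the tips never came near closing.
- **Forces and bystanders:** wrist force readings stayed low. The highest was about 5 N, seen while the fingers were closing on the tweezers. I saw no contact with anything else on the bench.

One check disagreed slightly: estimates of where along the tweezers the gripper holds them differed by about 2 mm. I used 1.5 mm, so the tips could be 1 to 2 mm off along the lines.

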